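Load a sleeve onto the sample carrier and show it to the upward-looking camera

TASK

With the sample tray standing on the bench, lower the loose metal sleeve over its upright post, all the way down, without dropping it. Then lift the tray by the top of the post, keeping the loose ball in its pocket, and carry it over the window of the upward-looking camera box. Finish still holding it there, level, still and centred, its underside about 100 mm above the window, with the other things on the bench left where they are.

Things in the scene. Friction and masses are not known exactly. Their poses are not given: they have to be found in the camera images.
- sleeve_mid (a point): Centre (half-way up) of the loose plain aluminium sleeve, a thick tube open at both ends, standing upright on the bench: outer diameter 40 mm, bore 22 mm, height 50 mm, about 0.12 kg. z is its axis, up. It is told from the plug by its through bore and greater height.
- tray_post (a point): Top centre of the tray's round steel post, 18 mm diameter, 85 mm above the tray's underside, 80 mm above its floor. With the sleeve home, the sleeve's centre is 55 mm below this point and 30 mm of bare post is left above it to grip. Axes of the tray: x from the post towards the ball's pocket, z up. Grip the sleeve near its top when fitting it: the post comes up through it towards the gripper.
- tray_pocket (a point): Where the ball's centre rests in its pocket on the tray: 46 mm along the tray's x from the post, 17 mm above the tray's underside. The pocket is a low ring, bore 21 mm, 3 mm high. An equal empty pocket lies on the other side of the post.
- ball_center (a point): Centre of the loose steel ball, diameter 24 mm, 0.057 kg; it lies free in the tray's pocket with about 2.5 mm of play and rolls out over the rim when the tray tips by some 40 degrees or is jolted. Its top is 29 mm above the tray's underside.
- tray: The loose aluminium sample tray standing on the bench, about 0.30 kg; origin at its underside directly below the post, axes as for the post. It measures 104 mm along y and reaches from x = -85 to +68 mm; floor 5 mm thick, rim 10 mm high overall. Tray, sleeve and ball together balance under the post.
- sleeve: The sleeve; origin at the centre of its underside.
- camera_window (a point): Centre of the round glass window (80 mm across) in the top of the fixed grey camera box, which looks straight up. Box 150 x 150 mm, 45 mm high; this point is at its top face, 45 mm above the bench. z up.
- camera: The camera box, fixed to the bench; origin at the centre of its underside.
- plug: Bystander: solid aluminium plug, diameter 40 mm, 36 mm high, no bore. Origin at the centre of its underside.
- jar: Bystander: small glass jar with a white cap, diameter 44 mm, 52 mm high. Origin at the centre of its underside.
- beaker: Bystander: open glass beaker, diameter 68 mm, 90 mm high. Origin at the centre of its underside.
- flask: Bystander: conical glass flask, 72 mm across the foot, 118 mm high. Origin at the centre of its underside.
- tub: Bystander: round white tub with a black lid, diameter 60 mm, 60 mm high. Origin at the centre of its underside.
Not all that is in view belongs to the job. What is shaped like the tray but green is not meant.

How it is judged:
By the outcome, as a careful person would: the job done as asked, in the order asked, and still so for the second after the job is handed in, while the arm keeps its last pose, push and grip.
It also fails if it takes over 72 s, if anything falls off the work surface, if the arm or the gripper's body presses on something with over 40 N, if the wrist force passes 120 N, or if a joint passes its speed limit or range.

ROBOT

A 6-joint arm with a two-finger parallel gripper is mounted at the origin on the work surface. World frame = base frame: x ahead of the robot, y to its left, z up, the work surface at z = 0. Lengths are in m, angles in rad, forces in N, time in s.
With the tool pointing down it reaches from about 0.3 to 0.875 m from the base axis. Payload 6.4 kg.
Tool frame: the origin (TCP) lies at the very end of the fingers, on their centre line; the grasp point (between the pads) lies 19 mm behind it (ctrl.hold_point_z is the distance from the TCP to the grasp point, in m); y points along the fingers, x is the direction in which the jaws open and shut, and the axes are right-handed (so a half turn about y gives the same grasp; the last joint's range is limited). The gripper opens to 85 mm and grips with 20 to 120 N. Pads are 22 mm wide; open, the fingers measure 114 mm over their backs; the gripper's body (76 mm by 85 mm) begins 54 mm behind the grasp point. The pads swing forward as they close: fully open they stand 13 mm farther back than shut.
Start: joints at [-1.381, 0.181, 1.607, -0, 1.354, -0.206], TCP at [0.222, -0.531, 0.231] pointing down, gripper open.
Joint ranges: [-2.99, 2.99], [-0.89, 2.07], [0.3, 2.58], [-1.14, 4.28], [0, 2.63], [-3.12, 3.12]. Speed limits (rad/s): [2.57, 2.57, 3.01, 3.14, 3.14, 3.14].

INTERFACE

Orientations are given as a unit quaternion [w, x, y, z].
In Python, from bench import ctrl, imaging gives the robot as it stands.
- The arm moves only by the shell command python3 -m jog 'ROWS'. ROWS is JSON, a list of rows, each a list of 3 entries, a list of its own where there are three numbers: the shift along the tool's x, y, z in cm, then the turn, a rotation vector about the tool's x, y, z in rad, then the finger opening in cm, from 0 to 8.54. A call has 1 to 12 rows; each row shifts and turns the pose as measured when the row begins, along the tool's axes as they then stand; what a row does not reach is not made up. A row lasts 1/12 s, in which the tool goes at most 41.7 mm and 7.16 degrees, less where a joint would pass 70% of its speed; a pose out of reach is approached as far as the arm can. A call is refused whole if a number of a shift passes 4.17 or a number of a turn 0.125, either way. A call with a gripper value outside its range is refused whole. The fingers move at their own pace and stop on an object; the grip force is fixed at half the most. Time passes only in rows, so rows that do not move let the fingers close. It gives the time, the measured TCP pose, the force and the opening at its end, in the units of the state.
- ctrl.get_obs(): the state, without advancing time (a new reading comes with each control period).
- imaging.camera(name): name is "scene" or "top"; returns a dict with "frame" (400x640x3 uint8, red, green, blue), "depth" (400x640 float32, m along the optical axis (not along the pixel's ray), 0 where there is no reading), "K" (3x3 intrinsics, pixels), "R" (3x3) and "t" (3): a world point X has camera coordinates R X + t. Camera axes: x right, y down, z forward; pixel columns grow to the right and rows downward; lengths in m; the calibration is good to about 2 mm. A picture is of the moment at which its call begins.
- ctrl.hand_in(): hands the job in, once; it reports no verdict.
The state is a dict: "time_s": time; "q": joint angles; "dq": joint speeds; "joint_efforts": joint torques, N m; "eef_pos": TCP position; "eef_rot": TCP orientation; "wrist_force": force on the tool from outside, world axes, zero at the start; "torque": the same for the moment, N m; "opening": opening from 0.0 (shut) to 1.0 (fully open).
Only numpy, scipy, OpenCV 4.12 (cv2) and the standard library are available. Lean on these libraries where they do the work, as an engineer would, in place of code of your own. Each camera call takes 0.05 s, during which the arm holds its last target. There are 200 camera calls.

## Working session

There is one attempt and no reset: what is moved stays moved. The work goes in short steps, Python scripts to look and compute and a shell command to move; the robot and the scene stay as the last step left them, time stands still between calls to the robot, and variables do not carry over. Pictures are saved under pics/ and viewed, about 8 in all and at most 12, crops included, and the job is handed in when it is done.

```bash
mkdir -p pics; ls; python3 - <<'E'
from bench import ctrl, imaging
import cv2,numpy as np
o=ctrl.get_obs(); print(o)
print(ctrl.hold_point_z)
for n in("scene","top"):
    c=imaging.camera(n); cv2.imwrite(f"pics/{n}0.png",c["frame"][:,:,::-1]); np.savez(f"{n}0.npz",**c); print(n,c["K"],c["R"],c["t"])
E
```

```text
pics
{'time_s': 0.0, 'q': array([-1.38129232e+00,  1.81538528e-01,  1.60801377e+00, -4.37095738e-05,
        1.35378498e+00, -2.06324923e-01]), 'dq': array([-0.00094508, -0.00132316, -0.00037999,  0.00028231, -0.00133886,
        0.00118661]), 'joint_efforts': array([ 2.56157973e-04, -4.44875407e+01, -3.51333511e+01, -2.79769019e-04,
        8.94441182e-03, -1.78607712e-05]), 'eef_pos': array([ 0.22158816, -0.52998831,  0.23038277]), 'eef_rot': array([ 0.58898272, -0.58812425,  0.39236722, -0.39148076]), 'wrist_force': array([ 0.19499439,  0.30067327, -0.25410107]), 'torque': array([-0.06800554, -0.01550078, -0.02415406]), 'opening': 1.000552593946815}
0.0187
scene [[387.98575803   0.         315.32750402]
 [  0.         387.98575803 199.08298671]
 [  0.           0.           1.        ]] [[-0.84139757  0.5400788  -0.01910563]
 [ 0.42496117  0.63938609 -0.64077565]
 [-0.33385347 -0.54726623 -0.76749042]] [ 0.45664852 -0.19064519  1.10157143]
top [[443.24329693   0.         319.37522591]
 [  0.         443.24329693 203.99367027]
 [  0.           0.           1.        ]] [[ 3.22281719e-03 -9.99994680e-01 -5.04228104e-04]
 [-9.96209650e-01 -3.16678739e-03 -8.69270132e-02]
 [ 8.69249539e-02  7.82466775e-04 -9.96214555e-01]] [-0.00980474  0.57397893  1.04176086]
```

View pics/top0.png

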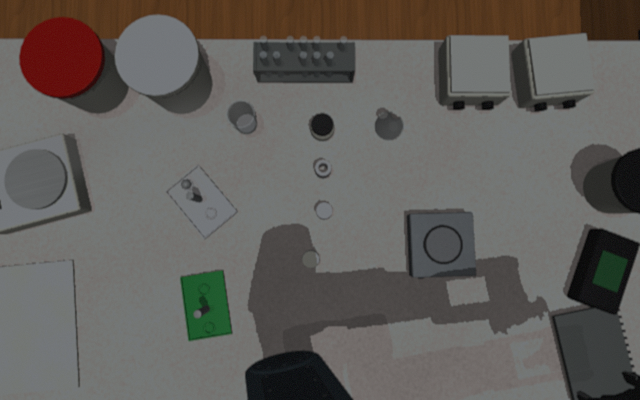

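View pics/scene0.png

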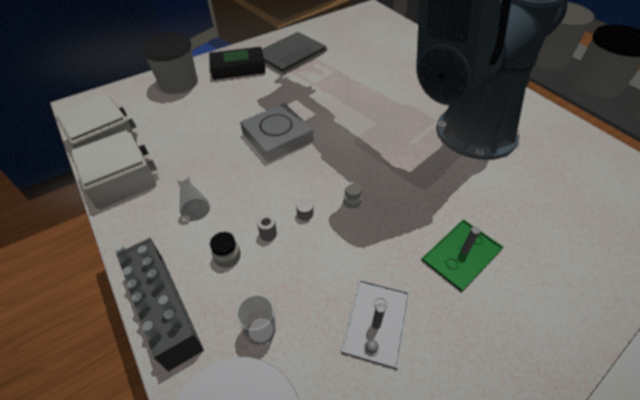

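Top view: sleeve near (322,168), plug (323,210), jar (311,260), silver tray near (202,202) with ball at (186,184), box window near (443,244). Enlarging crops next.

```bash
cat > h.py <<'E'
import numpy as np,cv2
def load(n): return dict(np.load(n))
def atz(c,u,v,z):
    d=c["R"].T@np.linalg.inv(c["K"])@[u,v,1]; o=-c["R"].T@c["t"]
    return o+d*(z-o[2])/d[2]
def proj(c,X):
    p=c["K"]@(c["R"]@np.array(X)+c["t"]); return p[:2]/p[2]
def cloud(c):
    v,u=np.mgrid[:400,:640]; d=c["depth"]
    P=np.stack([(u-c["K"][0,2])/c["K"][0,0]*d,(v-c["K"][1,2])/c["K"][1,1]*d,d],-1)
    return (P-c["t"])@c["R"]
def crop(c,u,v,w,h,s):
    return cv2.resize(np.ascontiguousarray(c["frame"][v:v+h,u:u+w,::-1]),None,fx=s,fy=s,interpolation=cv2.INTER_CUBIC)
E
python3 - <<'E'
from h import *
t=load("top0.npz"); s=load("scene0.npz")
a=crop(t,160,155,84,84,4.5); b=crop(t,300,148,46,84,4.5); 
d=crop(s,335,270,84,105,3.6)
a=np.clip(a*1.6,0,255).astype('uint8');b=np.clip(b*1.6,0,255).astype('uint8');d=np.clip(d*1.6,0,255).astype('uint8')
H=378; im=np.hstack([x[:H] for x in (a,b,d[:378])]); print(im.shape); cv2.imwrite("pics/c1.png",im[:, :890][:, :]) if im.shape[1]<=800 else cv2.imwrite("pics/c1.png",cv2.resize(im,(800,int(378*800/im.shape[1]))))
P=cloud(t)
for n,u0,u1,v0,v1,z0,z1 in [("sleeve",305,340,150,187,.03,.06),("plug",308,340,192,228,.025,.045),("box",400,490,200,285,.04,.05),("tray",160,245,160,245,.003,.014),("post/ball",160,245,160,245,.018,.1),("jar",295,330,240,280,.03,.06)]:
    p=P[v0:v1,u0:u1].reshape(-1,3); p=p[(p[:,2]>z0)&(p[:,2]<z1)]
    print(n,len(p),p.mean(0).round(4),p.min(0).round(4),p.max(0).round(4))
    if n=="post/ball":
        print(p[p[:,2]>.07].mean(0),(p[:,2]>.07).sum()); print(p.round(3)[::4].tolist())
    if n in("tray","box"):
        print(cv2.minAreaRect(p[:,:2].astype('f4')))
E
```

```text
(378, 887, 3)
sleeve 180 [ 0.6594 -0.0158  0.0489] [ 0.6407 -0.0354  0.0307] [0.6796 0.0027 0.0571]
plug 218 [ 0.5591 -0.0188  0.0369] [ 0.5397 -0.0381  0.0268] [0.5778 0.     0.0415]
box 3904 [ 0.4794 -0.2958  0.0462] [ 0.4044 -0.3733  0.04  ] [ 0.5546 -0.2195  0.05  ]
((0.4799095094203949, -0.2966349124908447), (0.14987581968307495, 0.15113432705402374), 1.4824326038360596)
tray 3144 [0.5795 0.2795 0.0062] [0.4768 0.1755 0.003 ] [0.6845 0.3865 0.014 ]
((0.5807358026504517, 0.28095465898513794), (0.207478329539299, 0.21023331582546234), 0.2560723125934601)
post/ball 189 [0.6019 0.2966 0.0496] [0.5802 0.2772 0.0183] [0.634  0.3284 0.0904]
[0.58846285 0.28599909 0.08348153] 63
[[0.634, 0.32, 0.023], [0.631, 0.324, 0.026], [0.631, 0.314, 0.028], [0.628, 0.324, 0.028], [0.628, 0.313, 0.03], [0.63, 0.307, 0.018], [0.625, 0.316, 0.035], [0.626, 0.31, 0.026], [0.623, 0.321, 0.029], [0.624, 0.311, 0.028], [0.622, 0.327, 0.024], [0.621, 0.316, 0.029], [0.622, 0.308, 0.024], [0.619, 0.321, 0.027], [0.619, 0.312, 0.026], [0.617, 0.325, 0.022], [0.617, 0.314, 0.025], [0.614, 0.322, 0.023], [0.615, 0.313, 0.02], [0.597, 0.288, 0.087], [0.595, 0.289, 0.084], [0.596, 0.283, 0.074], [0.593, 0.286, 0.088], [0.594, 0.28, 0.075], [0.59, 0.29, 0.088], [0.591, 0.282, 0.085], [0.593, 0.28, 0.06], [0.588, 0.293, 0.084], [0.588, 0.284, 0.085], [0.59, 0.279, 0.071], [0.594, 0.279, 0.035], [0.586, 0.291, 0.084], [0.586, 0.281, 0.087], [0.588, 0.278, 0.064], [0.592, 0.28, 0.026], [0.584, 0.286, 0.085], [0.585, 0.281, 0.072], [0.588, 0.279, 0.045], [0.582, 0.291, 0.085], [0.582, 0.283, 0.082], [0.584, 0.279, 0.061], [0.588, 0.28, 0.024], [0.581, 0.284, 0.067], [0.583, 0.281, 0.046], [0.586, 0.279, 0.018], [0.581, 0.284, 0.044], [0.583, 0.281, 0.019], [0.581, 0.284, 0.019]]
jar 230 [0.4445 0.013  0.0529] [ 0.425  -0.0052  0.0478] [0.4642 0.032  0.0581]
```

View pics/c1.png

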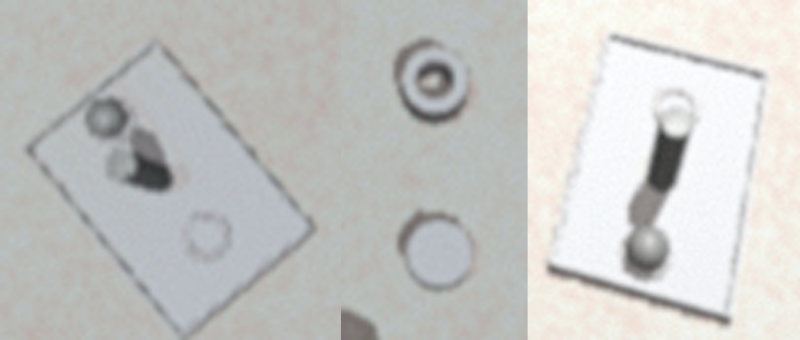

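```bash
python3 - <<'E'
from h import *
t=load("top0.npz"); s=load("scene0.npz")
k=4.5*.902
A=lambda x,y,z:atz(t,159.5+x/k+.0,154.5+y/k,z)
print("post",A(121,164,.085),"ball",A(105,117,.017),"empty",A(208,237,.008))
c=[A(x,y,.010) for x,y in[(157,43),(27,148),(187,337),(315,228)]]
c=np.array(c)[:,:2]; print(c); e=np.roll(c,-1,0)-c; print(np.linalg.norm(e,axis=1),np.degrees(np.arctan2(e[:,1],e[:,0])))
x=(c[0]+c[1]-c[2]-c[3])/2; x/=np.linalg.norm(x); print("yaw",np.degrees(np.arctan2(x[1],x[0])),"post from corners",c.mean(0)+.0085*x)
print("post scene",atz(s,334.5+(675/.902-585)/3.6,269.5+115/.902/3.6,.085))
print("sleeve",atz(t,299.5+(434/.902-378)/4.5,147.5+84/.902/4.5,.05))
P=cloud(t)
p=P[150:187,305:340].reshape(-1,3);p=p[(p[:,2]>.044)&(p[:,2]<.058)];print(cv2.minEnclosingCircle(p[:,:2].astype('f4')))
for nm in("scene",):
    P=cloud(s);m=(P[...,2]>.044)&(P[...,2]<.058)&(abs(P[...,0]-.66)<.04)&(abs(P[...,1]+.016)<.04);p=P[m];print(cv2.minEnclosingCircle(p[:,:2].astype('f4')),len(p))
from scipy.spatial.transform import Rotation as R
from bench import ctrl
q=ctrl.get_obs()["eef_rot"]; M=R.from_quat(q[[1,2,3,0]]).as_matrix(); print(M.round(3))
E
```

```text
post [0.58858995 0.28797574 0.085     ] ball [0.62418862 0.31851701 0.017     ] empty [0.55284985 0.25716532 0.008     ]
[[0.67041803 0.29047304]
 [0.60613718 0.36713781]
 [0.49281673 0.26775166]
 [0.55833793 0.19253791]]
[0.10004756 0.15072867 0.09975037 0.14883964] [ 129.9787063  -138.74806336  -48.93979147   41.14682598]
yaw 41.19971271625626 post from corners [0.58832302 0.28507393]
post scene [0.5880743  0.28444631 0.085     ]
sleeve [ 0.65689624 -0.01492598  0.05      ]
((0.6601857542991638, -0.015265935100615025), 0.020080355927348137)
((0.6617022156715393, -0.014323837123811245), 0.02048262394964695) 172
[[ 0.386 -0.     0.923]
 [-0.923  0.002  0.386]
 [-0.002 -1.     0.   ]]
```

```bash
cat >> h.py <<'E'
from scipy.spatial.transform import Rotation as Ro
def tool():
    from bench import ctrl
    o=ctrl.get_obs(); q=o["eef_rot"]; return o,Ro.from_quat(q[[1,2,3,0]]).as_matrix()
def go(X,yaw=-48.8):
    "TCP target -> tool shift cm, and rotvec in tool axes to reach straight-down with jaw yaw"
    o,M=tool(); a=np.radians(yaw); x=np.array([np.cos(a),np.sin(a),0]); y=np.array([0,0,-1.]); T=np.stack([x,y,np.cross(x,y)],1)
    print("t%.2f"%o["time_s"],"tcp",o["eef_pos"].round(4),"F",o["wrist_force"].round(1),"open",round(o["opening"],3),"shift",(M.T@(np.array(X)-o["eef_pos"])*100).round(2),"turn",Ro.from_matrix(M.T@T).as_rotvec().round(3))
E
python3 -m jog '[[[0,0,0],[0,-0.11,0],8.54],[[0,0,0],[0,-0.11,0],8.54],[[0,0,0],[0,-0.1,0],8.54],[[0,0,0],[0,0,0],8.54]]'
python3 -c "
from h import *;go([.660,-.015,.13])"
```

```text
time_s: 0.43
eef_pos: [0.2214, -0.5287, 0.2282]
eef_rot: [0.647, -0.644, 0.29, -0.288]
wrist_force: [0.0, -0.3, -0.1]
opening: 0.998
t0.43 tcp [ 0.2214 -0.5287  0.2282] F [ 0.  -0.3 -0.1] open 0.998 shift [-9.01 10.07 66.91] turn [-0.003  0.01  -0.005]
```

```bash

python3 -m jog '[[[-0.5,0,3.7],[0,0,0],8.54],[[-0.5,0,3.7],[0,0,0],8.54],[[-0.5,0,3.7],[0,0,0],8.54],[[-0.5,0,3.7],[0,0,0],8.54],[[-0.5,0,3.7],[0,0,0],8.54],[[-0.5,0,3.7],[0,0,0],8.54],[[-0.5,0,3.7],[0,0,0],8.54],[[-0.5,0,3.7],[0,0,0],8.54],[[-0.5,0,3.7],[0,0,0],8.54],[[-0.5,0,3.7],[0,0,0],8.54],[[-0.5,0,3.7],[0,0,0],8.54],[[-0.5,0,3.7],[0,0,0],8.54]]'
python3 -c "
from h import *;go([.660,-.015,.13])"
```

```text
time_s: 1.43
eef_pos: [0.5255, -0.1843, 0.2263]
eef_rot: [0.639, -0.635, 0.309, -0.304]
wrist_force: [0.3, -0.1, 0.6]
opening: 1.0
t1.43 tcp [ 0.5255 -0.1843  0.2263] F [ 0.3 -0.1  0.6] open 1.0 shift [-4.77  9.69 21.06] turn [-0.001 -0.046 -0.008]
```

```bash

python3 -m jog '[[[-0.8,1,3.5],[0,-0.02,-0.004],8.54],[[-0.8,1,3.5],[0,-0.02,-0.004],8.54],[[-0.8,1,3.5],[0,0,0],8.54],[[-0.8,1.5,3.5],[0,0,0],8.54],[[-0.8,1.5,3.5],[0,0,0],8.54],[[-0.8,1.5,2],[0,0,0],8.54],[[0,1,0],[0,0,0],8.54],[[0,0,0],[0,0,0],8.54]]'
python3 -c "
from h import *;go([.660,-.015,.026])"
```

```text
time_s: 2.1
eef_pos: [0.653, -0.0057, 0.1369]
eef_rot: [0.641, -0.64, 0.298, -0.3]
wrist_force: [-1.2, -0.4, -0.8]
opening: 1.001
t2.10 tcp [ 0.653  -0.0057  0.1369] F [-1.2 -0.4 -0.8] open 1.001 shift [ 1.14 11.09 -0.09] turn [-0.003 -0.023  0.002]
```

```bash

python3 -m jog '[[[0.6,1.5,0],[0,-0.023,0],8.54],[[0.5,2,0],[0,0,0],8.54],[[0,2,0],[0,0,0],8.54],[[0,2,0],[0,0,0],8.54],[[0,2,0],[0,0,0],8.54],[[0,1.2,0],[0,0,0],8.54],[[0,0.5,0],[0,0,0],8.54],[[0,0,0],[0,0,0],8.54]]'
python3 -c "
from h import *;go([.660,-.015,.020])
from bench import imaging
for n in('scene','top'):
    c=imaging.camera(n);np.savez(n+'1.npz',**c)
s=load('scene1.npz');u,v=proj(s,[.66,-.015,.05]).astype(int)
t=load('top1.npz');p,q=proj(t,[.66,-.015,.05]).astype(int)
cv2.imwrite('pics/c2.png',np.hstack([crop(s,u-50,v-50,100,100,4),crop(t,p-50,q-50,100,100,4)]))"
```

```text
time_s: 2.77
eef_pos: [0.6599, -0.0229, 0.025]
eef_rot: [0.641, -0.641, 0.296, -0.3]
wrist_force: [-0.7, -0.2, -0.1]
opening: 0.998
t2.77 tcp [ 0.6599 -0.0229  0.025 ] F [-0.7 -0.2 -0.1] open 0.998 shift [-0.6   0.49  0.52] turn [-0.002 -0.018  0.005]
```

View pics/c2.png

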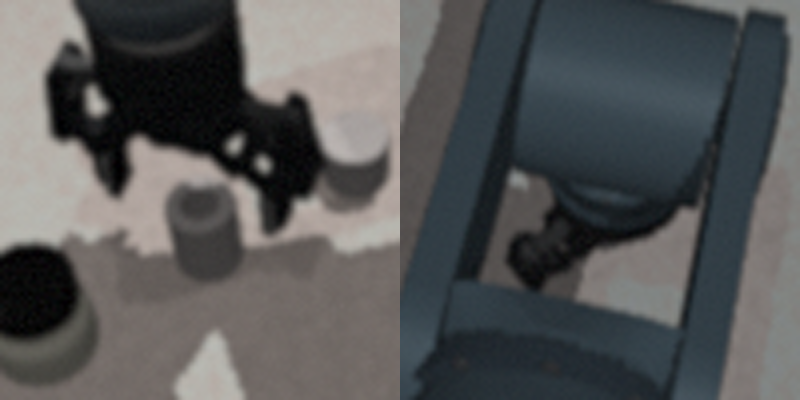

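```bash

python3 -m jog '[[[-0.3,0.4,0.25],[0,-0.018,0.003],8.54],[[-0.3,0.3,0.25],[0,0,0],8.54],[[0,0,0],[0,0,0],8.54]]'
python3 -c "
from h import *;go([.660,-.015,.019])"
```

```text
time_s: 3.12
eef_pos: [0.6636, -0.0152, 0.0231]
eef_rot: [0.645, -0.643, 0.288, -0.296]
wrist_force: [0.6, -0.2, 0.1]
opening: 1.0
t3.12 tcp [ 0.6636 -0.0152  0.0231] F [ 0.6 -0.2  0.1] open 1.0 shift [-0.26  0.4  -0.26] turn [-0.008  0.002  0.009]
```

```bash

python3 -m jog '[[[-0.2,0.35,-0.25],[-0.008,0,0.009],8.54],[[0,0.05,0],[0,0,0],8.54],[[0,0,0],[0,0,0],3.5],[[0,0,0],[0,0,0],3.5],[[0,0,0],[0,0,0],3.5],[[0,0,0],[0,0,0],3.5],[[0,0,0],[0,0,0],3.5],[[0,0,0],[0,0,0],3.5],[[0,0,0],[0,0,0],3.5],[[0,0,0],[0,0,0],3.5]]'
python3 -c "
from h import *;go([.660,-.015,.019])"
```

```text
time_s: 3.95
eef_pos: [0.6618, -0.0146, 0.0209]
eef_rot: [0.645, -0.644, 0.29, -0.292]
wrist_force: [0.6, 0.0, 0.8]
opening: 0.453
t3.95 tcp [ 0.6618 -0.0146  0.0209] F [0.6 0.  0.8] open 0.453 shift [-0.09  0.19 -0.16] turn [-0.001  0.003  0.002]
```

```bash

python3 -m jog '[[[0,0,0],[0,0,0],3.5],[[0,0,0],[0,0,0],3.5],[[0,-0.5,0],[0,0,0],3.5],[[0,-1.5,0],[0,0,0],3.5],[[0,-3,0],[0,0,0],3.5],[[0,-3,0],[0,0,0],3.5],[[0,-3,0],[0,0,0],3.5],[[0,-2,0],[0,0,0],3.5],[[0,-0.5,0],[0,0,0],3.5],[[0,0,0],[0,0,0],3.5]]'
python3 -c "
from h import *;go([.588,.286,.15])"
```

```text
time_s: 4.78
eef_pos: [0.6587, -0.0142, 0.1642]
eef_rot: [-0.644, 0.645, -0.292, 0.29]
wrist_force: [-0.5, -0.3, -1.8]
opening: 0.453
t4.78 tcp [ 0.6587 -0.0142  0.1642] F [-0.5 -0.3 -1.8] open 0.453 shift [-27.2    1.46  14.53] turn [ 0.003  0.003 -0.003]
```

```bash

python3 -m jog '[[[-1.5,0,0.8],[0,0,0],3.5],[[-3,0,1.6],[0,0,0],3.5],[[-3.4,0,1.8],[0,0,0],3.5],[[-3.4,0,1.8],[0,0,0],3.5],[[-3.4,0,1.8],[0,0,0],3.5],[[-3.4,0,1.8],[0,0,0],3.5],[[-3.4,0,1.8],[0,0,0],3.5],[[-2.5,0,1.3],[0,0,0],3.5],[[-1.3,0,0.7],[0,0,0],3.5],[[-0.5,0,0.3],[0,0,0],3.5],[[0,0,0],[0,0,0],3.5],[[0,0,0],[0,0,0],3.5]]'
python3 -c "
from h import *;go([.588,.286,.125])"
```

```text
time_s: 5.78
eef_pos: [0.575, 0.2843, 0.1466]
eef_rot: [-0.638, 0.649, -0.301, 0.283]
wrist_force: [0.2, -0.2, -0.9]
opening: 0.454
t5.78 tcp [0.575  0.2843 0.1466] F [ 0.2 -0.2 -0.9] open 0.454 shift [0.76 2.12 1.14] turn [ 0.025  0.    -0.017]
```

Sleeve bottom is at about 0.125 here; align and look close.

```bash

python3 -m jog '[[[0.4,0.6,0.6],[0.025,0,-0.017],3.5],[[0.4,0.6,0.5],[0,0,0],3.5],[[0,0,0],[0,0,0],3.5],[[0,0,0],[0,0,0],3.5]]'
python3 -c "
from h import *;go([.588,.286,.125])
from bench import imaging
for n in('scene','top'):
    c=imaging.camera(n);np.savez(n+'2.npz',**c)
s=load('scene2.npz');u,v=proj(s,[.588,.286,.09]).astype(int)
t=load('top2.npz');p,q=proj(t,[.588,.286,.09]).astype(int)
print(u,v,p,q)
cv2.imwrite('pics/c3.png',np.clip(np.hstack([crop(s,u-40,v-40,80,80,5),crop(t,p-40,q-40,80,80,5)])*1.5,0,255).astype('uint8'))"
```

```text
time_s: 6.12
eef_pos: [0.5893, 0.2808, 0.1318]
eef_rot: [-0.642, 0.644, -0.294, 0.293]
wrist_force: [0.8, -0.1, -2.1]
opening: 0.454
t6.12 tcp [0.5893 0.2808 0.1318] F [ 0.8 -0.1 -2.1] open 0.454 shift [-0.48  0.68  0.24] turn [ 0.003 -0.004 -0.   ]
380 304 189 194
```

View pics/c3.png

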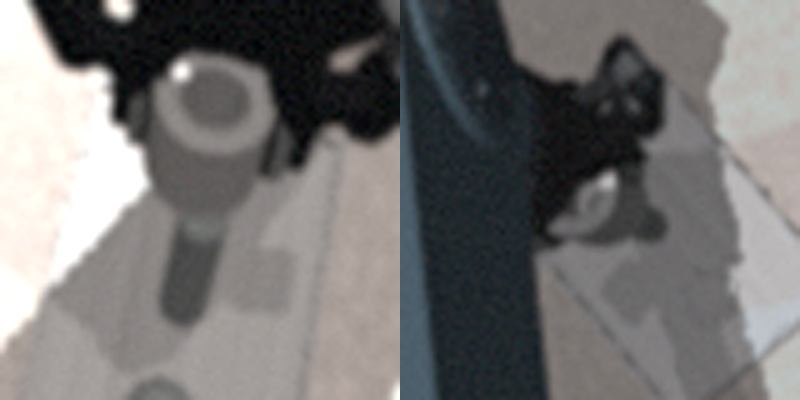

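```bash
cat >> h.py <<'E'
from scipy.optimize import least_squares
def cyl(c,xy,z0,z1,r,d=.03):
    P=cloud(c);P=P[c["depth"]>0]; m=(P[:,2]>z0)&(P[:,2]<z1)&(np.hypot(*(P[:,:2]-xy).T)<d); p=P[m]
    f=lambda a:np.hypot(p[:,0]-a[0],p[:,1]-a[1])-r
    s=least_squares(f,xy,loss="soft_l1",f_scale=.001); return s.x.round(4),len(p),np.abs(s.fun).mean().round(4)
E
python3 - <<'E'
from h import *
s0=load("scene0.npz");t0=load("top0.npz");s2=load("scene2.npz");t2=load("top2.npz");s1=load("scene1.npz")
for z in((.02,.075),(.05,.08)): print("post",[cyl(c,[.588,.286],*z,.009,.016) for c in(s0,t0,s2)])
print("sleeve held",[cyl(c,[.589,.281],.118,.152,.02,.026) for c in(s2,)])
print("sleeve stand",[cyl(c,[.660,-.015],.008,.045,.02,.027) for c in(s0,t0,s1)])
# image: predicted sleeve top ellipse & post for candidates
for X in([.5893,.2808,.1609],[.5893,.2808,.111]): print(X,(proj(s2,X)-[340,264]+.5)*5)
for X in([.588,.286,.085],[.588,.286,.005]): print(X,(proj(s2,X)-[340,264]+.5)*5)
E
```

```text
post [(array([0.5896, 0.2882]), 127, np.float64(0.0003)), (array([0.5892, 0.2879]), 53, np.float64(0.0003)), (array([0.5897, 0.2882]), 122, np.float64(0.0003))]
post [(array([0.5896, 0.2883]), 73, np.float64(0.0003)), (array([0.5892, 0.2879]), 29, np.float64(0.0003)), (array([0.5897, 0.2882]), 76, np.float64(0.0003))]
sleeve held [(array([0.5894, 0.2811]), 341, np.float64(0.0032))]
sleeve stand [(array([ 0.6617, -0.0146]), 229, np.float64(0.0026)), (array([ 0.6596, -0.0153]), 59, np.float64(0.0042)), (array([ 0.6617, -0.0147]), 220, np.float64(0.0026))]
[0.5893, 0.2808, 0.1609] [217.23645442  98.9377124 ]
[0.5893, 0.2808, 0.111] [200.57053743 167.86659672]
[0.588, 0.286, 0.085] [204.80573446 210.44457238]
[0.588, 0.286, 0.005] [181.94298132 300.04978589]
```

```bash

python3 -c "
from h import *;go([.5897,.288,.118])"
python3 -m jog '[[[-0.5,0.2,0.5],[0.002,-0.004,0],3.5],[[0,0.3,0],[0,0,0],3.5],[[0,0,0],[0,0,0],3.5],[[0,0,0],[0,0,0],3.5]]'
python3 -c "
from h import *;go([.5897,.288,.112])"
```

```text
t6.22 tcp [0.5893 0.2809 0.132 ] F [-0.3 -0.1 -1.8] open 0.454 shift [-0.51  1.4   0.49] turn [ 0.003 -0.004  0.   ]
time_s: 6.55
eef_pos: [0.5908, 0.2879, 0.1276]
eef_rot: [-0.644, 0.644, -0.292, 0.293]
wrist_force: [-0.3, -0.1, -1.3]
opening: 0.457
t6.55 tcp [0.5908 0.2879 0.1276] F [-0.3 -0.1 -1.3] open 0.457 shift [-0.08  1.56 -0.07] turn [ 0.    -0.001  0.   ]
```

```bash

python3 -m jog '[[[-0.1,0.8,-0.1],[0,0,0],3.5],[[0,0.6,0],[0,0,0],3.5],[[0,0,0],[0,0,0],3.5],[[0,0,0],[0,0,0],3.5]]'
python3 - <<'E'
from h import *
go([.5897,.288,.100])
from bench import imaging
c=imaging.camera("scene");np.savez("scene3.npz",**c)
print(cyl(c,[.5897,.288],.02,.08,.009,.016),[cyl(c,[.5897,.288],a,b,.02,.026) for a,b in((.098,.13),(.105,.12))])
P=cloud(c);m=(P[...,2]>.098)&(P[...,2]<.125)&(np.hypot(P[...,0]-.5897,P[...,1]-.288)<.03);p=P[m];print(len(p),p[::12].round(3).tolist())
cv2.imwrite("pics/c4.png",np.clip(crop(c,345,260,75,75,8)*1.6,0,255).astype("uint8"))
E
```

```text
time_s: 6.88
eef_pos: [0.5889, 0.2883, 0.1121]
eef_rot: [-0.644, 0.644, -0.292, 0.292]
wrist_force: [-0.3, 0.1, -1.3]
opening: 0.453
t6.88 tcp [0.5889 0.2883 0.1121] F [-0.3  0.1 -1.3] open 0.453 shift [0.08 1.21 0.04] turn [ 0.    -0.001  0.   ]
(array([0.5898, 0.2882]), 104, np.float64(0.0003)) [(array([0.5893, 0.2882]), 301, np.float64(0.0033)), (array([0.5891, 0.2882]), 137, np.float64(0.0031))]
254 [[0.585, 0.277, 0.124], [0.577, 0.285, 0.124], [0.589, 0.278, 0.117], [0.585, 0.277, 0.108], [0.582, 0.279, 0.103], [0.581, 0.279, 0.099], [0.578, 0.284, 0.1], [0.613, 0.278, 0.119], [0.608, 0.283, 0.113], [0.609, 0.289, 0.118], [0.607, 0.292, 0.118], [0.607, 0.297, 0.122], [0.581, 0.314, 0.123], [0.602, 0.303, 0.123], [0.582, 0.314, 0.119], [0.602, 0.304, 0.121], [0.608, 0.293, 0.104], [0.595, 0.307, 0.115], [0.602, 0.303, 0.112], [0.605, 0.299, 0.104], [0.605, 0.3, 0.101], [0.598, 0.306, 0.1]]
```

View pics/c4.png

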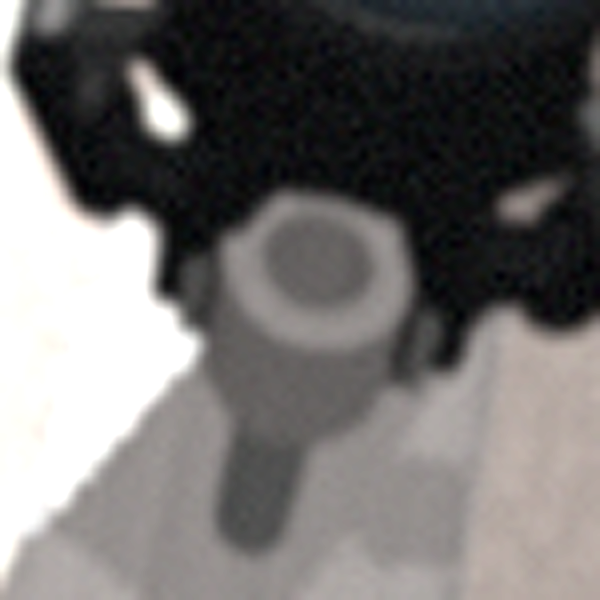

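```bash

python3 -m jog '[[[0.05,0.4,0.02],[0,0,0],3.5],[[0,0.4,0],[0,0,0],3.5],[[0,0.4,0],[0,0,0],3.5],[[0,0.4,0],[0,0,0],3.5],[[0,0,0],[0,0,0],3.5]]'
python3 -c "
from h import *;go([.5897,.288,.026])"
```

```text
time_s: 7.35
eef_pos: [0.5895, 0.288, 0.0947]
eef_rot: [-0.644, 0.644, -0.292, 0.292]
wrist_force: [-1.1, 0.3, -2.8]
opening: 0.454
t7.35 tcp [0.5895 0.288  0.0947] F [-1.1  0.3 -2.8] open 0.454 shift [0.01 6.87 0.02] turn [-0.    -0.001  0.   ]
```

```bash

python3 -m jog '[[[0,0.6,0],[0,0,0],3.5],[[0,0.6,0],[0,0,0],3.5],[[0,0.6,0],[0,0,0],3.5],[[0,0.6,0],[0,0,0],3.5],[[0,0.6,0],[0,0,0],3.5],[[0,0.6,0],[0,0,0],3.5],[[0,0,0],[0,0,0],3.5]]'
python3 -c "
from h import *;go([.5897,.288,.026])"
```

```text
time_s: 7.93
eef_pos: [0.5891, 0.2878, 0.0541]
eef_rot: [-0.644, 0.644, -0.292, 0.292]
wrist_force: [0.2, -0.5, -0.5]
opening: 0.453
t7.93 tcp [0.5891 0.2878 0.0541] F [ 0.2 -0.5 -0.5] open 0.453 shift [0.02 2.81 0.06] turn [ 0.001 -0.001 -0.   ]
```

```bash

python3 -m jog '[[[0,0.6,0.05],[0,0,0],3.5],[[0,0.6,0],[0,0,0],3.5],[[0,0.4,0],[0,0,0],3.5],[[0,0.2,0],[0,0,0],3.5],[[0,0,0],[0,0,0],3.5]]'
python3 -c "
from h import *;go([.5897,.288,.026])"
```

```text
time_s: 8.35
eef_pos: [0.5895, 0.2881, 0.0337]
eef_rot: [-0.643, 0.644, -0.293, 0.292]
wrist_force: [0.4, 0.4, -2.0]
opening: 0.453
t8.35 tcp [0.5895 0.2881 0.0337] F [ 0.4  0.4 -2. ] open 0.453 shift [0.03 0.77 0.01] turn [ 0.001 -0.001 -0.   ]
```

```bash

python3 -m jog '[[[0,0.3,0],[0,0,0],3.5],[[0,0.2,0],[0,0,0],3.5],[[0,0.15,0],[0,0,0],3.5],[[0,0,0],[0,0,0],3.5]]'
python3 -m jog '[[[0,0.1,0],[0,0,0],3.5],[[0,0,0],[0,0,0],3.5]]'
python3 -m jog '[[[0,0.1,0],[0,0,0],3.5],[[0,0,0],[0,0,0],3.5]]'
```

```text
time_s: 8.68
eef_pos: [0.5899, 0.2883, 0.027]
eef_rot: [-0.644, 0.644, -0.292, 0.292]
wrist_force: [-0.3, -0.0, -1.7]
opening: 0.453
time_s: 8.85
eef_pos: [0.5901, 0.2884, 0.0262]
eef_rot: [-0.644, 0.644, -0.292, 0.292]
wrist_force: [0.8, 0.3, -1.5]
opening: 0.453
time_s: 9.02
eef_pos: [0.5906, 0.2886, 0.0262]
eef_rot: [0.644, -0.644, 0.292, -0.293]
wrist_force: [0.3, -0.3, -1.2]
opening: 0.453
```

```bash

python3 -m jog '[[[0,0.15,0],[0,0,0],3.5],[[0,0,0],[0,0,0],3.5]]'
python3 -m jog '[[[0,0.15,0],[0,0,0],3.5],[[0,0.1,0],[0,0,0],3.5]]'
```

```text
time_s: 9.18
eef_pos: [0.5913, 0.2888, 0.0262]
eef_rot: [0.644, -0.643, 0.291, -0.293]
wrist_force: [-0.3, -0.8, -1.6]
opening: 0.454
time_s: 9.35
eef_pos: [0.5918, 0.289, 0.0258]
eef_rot: [0.645, -0.643, 0.291, -0.293]
wrist_force: [-6.1, -2.5, 9.0]
opening: 0.461
```

```bash

python3 -m jog '[[[0,0,-0.2],[0,0,0],3.5],[[0,0,0],[0,0,0],5],[[0,0,0],[0,0,0],6],[[0,0,0],[0,0,0],6],[[0,0,0],[0,0,0],6]]'
python3 - <<'E'
from h import *
go([.5897,.288,.058])
from bench import imaging
c=imaging.camera("scene");np.savez("scene4.npz",**c)
cv2.imwrite("pics/c5.png",np.clip(crop(c,340,265,80,100,6)*1.6,0,255).astype("uint8"))
P=cloud(c);p=P[(np.hypot(P[...,0]-.59,P[...,1]-.288)<.019)];p=p[p[:,2]<.1];print(np.histogram(p[:,2],np.arange(.03,.1,.005)))
E
```

```text
time_s: 9.77
eef_pos: [0.5908, 0.2878, 0.0259]
eef_rot: [0.645, -0.643, 0.291, -0.294]
wrist_force: [0.2, 0.4, 0.1]
opening: 0.703
t9.77 tcp [0.5908 0.2878 0.0259] F [0.2 0.4 0.1] open 0.703 shift [-0.08 -3.21 -0.06] turn [-0.005 -0.     0.003]
(array([  5,   9,   5,  17, 139,  40,  13,   8,  14,  14,  22,   3,   0,
         3]), array([0.03 , 0.035, 0.04 , 0.045, 0.05 , 0.055, 0.06 , 0.065, 0.07 ,
       0.075, 0.08 , 0.085, 0.09 , 0.095, 0.1  ]))
```

View pics/c5.png

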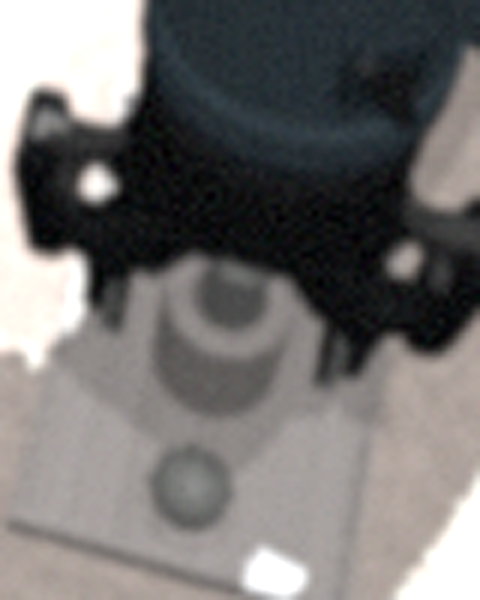

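```bash

python3 -m jog '[[[0,-0.5,0],[-0.005,0,0.003],6],[[-0.04,-1,-0.05],[0,0,0],6],[[0,-1,0],[0,0,0],6],[[0,-0.6,0],[0,0,0],6],[[0,0,0],[0,0,0],6]]'
python3 - <<'E'
from h import *
from bench import imaging
c=imaging.camera("scene");P=cloud(c);p=P[(np.hypot(P[...,0]-.59,P[...,1]-.288)<.008)];print(cyl(c,[.5897,.288],.06,.083,.009,.014),[cyl(c,[.5897,.288],.01,.049,.02,.026)])
go([.5897,.288,.059])
E
```

```text
time_s: 10.23
eef_pos: [0.5903, 0.2878, 0.06]
eef_rot: [-0.644, 0.644, -0.293, 0.292]
wrist_force: [1.1, 0.2, 0.4]
opening: 0.702
(array([0.5896, 0.2882]), 72, np.float64(0.0009)) [(array([0.5899, 0.2871]), 191, np.float64(0.0009))]
t10.28 tcp [0.5903 0.2878 0.0597] F [ 0.4 -0.   1. ] open 0.705 shift [-0.06  0.07 -0.03] turn [ 0.001 -0.001 -0.001]
```

```bash

python3 -m jog '[[[-0.05,0.1,0],[0,0,0],5],[[0,0,0],[0,0,0],4],[[0,0,0],[0,0,0],3],[[0,0,0],[0,0,0],2.4],[[0,0,0],[0,0,0],1],[[0,0,0],[0,0,0],1],[[0,0,0],[0,0,0],1],[[0,0,0],[0,0,0],1],[[0,0,0],[0,0,0],1],[[0,0,0],[0,0,0],1]]'
python3 -c "
from h import *;go([.5897,.288,.059])"
```

```text
time_s: 11.12
eef_pos: [0.5895, 0.2883, 0.0586]
eef_rot: [-0.644, 0.644, -0.293, 0.292]
wrist_force: [-0.9, 1.0, 1.8]
opening: 0.19
t11.12 tcp [0.5895 0.2883 0.0586] F [-0.9  1.   1.8] open 0.19 shift [ 0.03 -0.04 -0.01] turn [ 0.001 -0.001 -0.001]
```

```bash

python3 -m jog '[[[0,0,0],[0,0,0],1],[[0,-0.15,0],[0,0,0],1],[[0,-0.3,0],[0,0,0],1],[[0,-0.4,0],[0,0,0],1],[[0,-0.5,0],[0,0,0],1],[[0,-0.5,0],[0,0,0],1],[[0,-0.3,0],[0,0,0],1],[[0,-0.1,0],[0,0,0],1],[[0,0,0],[0,0,0],1]]'
python3 - <<'E'
from h import *
go([.5897,.288,.22])
from bench import imaging
c=imaging.camera("scene");np.savez("scene5.npz",**c)
cv2.imwrite("pics/c6.png",np.clip(crop(c,320,245,110,120,5)*1.6,0,255).astype("uint8"))
E
```

```text
time_s: 11.87
eef_pos: [0.5854, 0.287, 0.0778]
eef_rot: [-0.641, 0.647, -0.296, 0.289]
wrist_force: [0.3, -0.7, -4.5]
opening: 0.186
t11.87 tcp [0.5854 0.287  0.0778] F [ 0.3 -0.7 -4.5] open 0.186 shift [  0.13 -14.22   0.24] turn [ 0.011 -0.    -0.006]
```

View pics/c6.png

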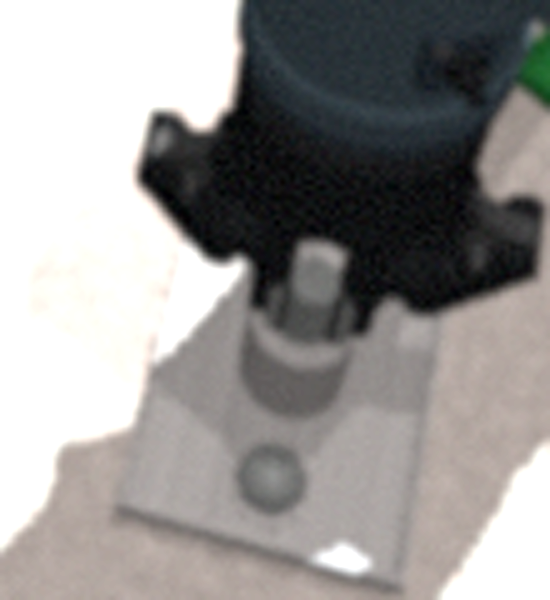

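Lifted (4.5 N ≈ full weight), ball seated at (270,478), level. Continue up gently.

```bash

python3 -m jog '[[[0,-0.3,0],[0.005,0,-0.003],1],[[0,-0.8,0],[0.006,0,-0.003],1],[[0,-1.3,0],[0,0,0],1],[[0,-1.8,0],[0,0,0],1],[[0,-2,0],[0,0,0],1],[[0,-2,0],[0,0,0],1],[[0,-2,0],[0,0,0],1],[[0,-1.6,0],[0,0,0],1],[[0,-1.1,0],[0,0,0],1],[[0,-0.6,0],[0,0,0],1],[[0,-0.2,0],[0,0,0],1],[[0,0,0],[0,0,0],1]]'
python3 - <<'E'
from h import *
go([.4797,-.296,.22])
s=load("scene0.npz");t=load("top0.npz")
for c in(s,t):
    P=cloud(c);m=(P[...,2]>.04)&(P[...,2]<.05)&(abs(P[...,0]-.48)<.1)&(abs(P[...,1]+.297)<.1);p=P[m];print(cv2.minAreaRect(p[:,:2].astype('f4')),p.mean(0))
print(proj(s,[.48,-.2965,.045]),proj(t,[.48,-.2965,.045]),"window from top px",atz(t,443,244,.045),"scene",atz(s,277,125,.045))
E
```

```text
time_s: 12.92
eef_pos: [0.5842, 0.2869, 0.2296]
eef_rot: [0.645, -0.643, 0.291, -0.294]
wrist_force: [-0.3, -1.0, -5.2]
opening: 0.186
t12.92 tcp [0.5842 0.2869 0.2296] F [-0.3 -1.  -5.2] open 0.186 shift [ 36.98   0.86 -46.25] turn [-0.004 -0.     0.002]
((0.4822881519794464, -0.29548192024230957), (0.14963942766189575, 0.15353071689605713), 1.9042726755142212) [ 0.48509169 -0.28927933  0.04462219]
((0.4799095094203949, -0.2966349124908447), (0.14987581968307495, 0.15113432705402374), 1.4824326038360596) [ 0.47936165 -0.29583981  0.04616166]
[276.053308   124.65530954] [442.3989362  243.61556787] window from top px [ 0.47910748 -0.2978891   0.045     ] scene [ 0.47854853 -0.2937442   0.045     ]
```

```bash

python3 -m jog '[[[0.2,0,-0.25],[-0.004,0,0.002],1],[[0.4,0,-0.5],[0,0,0],1],[[0.6,0,-0.75],[0,0,0],1],[[0.8,0,-1],[0,0,0],1],[[1,0,-1.25],[0,0,0],1],[[1.2,0,-1.5],[0,0,0],1],[[1.4,0,-1.75],[0,0,0],1],[[1.6,0,-2],[0,0,0],1],[[1.6,0,-2],[0,0,0],1],[[1.6,0,-2],[0,0,0],1],[[1.6,0,-2],[0,0,0],1],[[1.6,0,-2],[0,0,0],1]]'
python3 -c "
from h import *;go([.481,-.296,.22])"
```

```text
time_s: 13.92
eef_pos: [0.5355, 0.0575, 0.2193]
eef_rot: [-0.641, 0.648, -0.296, 0.286]
wrist_force: [-0.4, 0.3, -5.0]
opening: 0.184
t13.92 tcp [0.5355 0.0575 0.2193] F [-0.4  0.3 -5. ] open 0.184 shift [ 22.92   0.17 -27.46] turn [ 0.016  0.003 -0.009]
```

```bash

python3 -m jog '[[[1.6,0,-1.9],[0.004,0,-0.002],1],[[1.6,0,-1.9],[0.004,0,-0.002],1],[[1.6,0,-1.9],[0.004,0,-0.002],1],[[1.6,0,-1.9],[0.002,0,-0.002],1],[[1.6,0,-1.9],[0,0,0],1],[[1.6,0,-1.9],[0,0,0],1],[[1.5,0,-1.8],[0,0,0],1],[[1.3,0,-1.6],[0,0,0],1]]'
python3 -c "
from h import *;go([.481,-.296,.22])"
```

```text
time_s: 14.58
eef_pos: [0.4933, -0.1501, 0.2153]
eef_rot: [-0.642, 0.645, -0.296, 0.29]
wrist_force: [1.0, 1.0, -6.3]
opening: 0.185
t14.58 tcp [ 0.4933 -0.1501  0.2153] F [ 1.   1.  -6.3] open 0.185 shift [ 10.2   -0.44 -10.5 ] turn [ 0.008 -0.004 -0.006]
```

```bash

python3 -m jog '[[[1.2,-0.1,-1.3],[0.004,0,-0.003],1],[[1.2,0,-1.3],[0.004,0,-0.003],1],[[1.1,0,-1.2],[0,0,0],1],[[1,0,-1.1],[0,0,0],1],[[0.9,0,-1],[0,0,0],1],[[0.8,0,-0.8],[0,0,0],1],[[0.6,0,-0.6],[0,0,0],1],[[0.4,0,-0.4],[0,0,0],1],[[0.3,0,-0.3],[0,0,0],1],[[0.2,0,-0.2],[0,0,0],1],[[0.1,0,-0.1],[0,0,0],1],[[0,0,0],[0,0,0],1]]'
python3 -c "
from h import *;go([.481,-.296,.204])"
```

```text
time_s: 15.58
eef_pos: [0.468, -0.2775, 0.2115]
eef_rot: [-0.641, 0.642, -0.301, 0.294]
wrist_force: [0.0, -0.5, -4.7]
opening: 0.185
t15.58 tcp [ 0.468  -0.2775  0.2115] F [ 0.  -0.5 -4.7] open 0.185 shift [ 2.25  0.73 -0.2 ] turn [ 0.005 -0.016 -0.008]
```

```bash

python3 -m jog '[[[0.2,0.1,0],[0.005,0,-0.008],1],[[0.4,0.2,-0.05],[0,-0.005,0],1],[[0.5,0.2,-0.05],[0,-0.005,0],1],[[0.5,0.2,-0.05],[0,-0.005,0],1],[[0.3,0.1,-0.05],[0,0,0],1],[[0.2,0,0],[0,0,0],1],[[0.1,0,0],[0,0,0],1],[[0,0,0],[0,0,0],1],[[0,0,0],[0,0,0],1]]'
python3 -c "
from h import *;go([.481,-.296,.204])"
```

```text
time_s: 16.33
eef_pos: [0.4833, -0.2954, 0.202]
eef_rot: [0.645, -0.644, 0.291, -0.291]
wrist_force: [-0.5, -0.1, -6.2]
opening: 0.188
t16.33 tcp [ 0.4833 -0.2954  0.202 ] F [-0.5 -0.1 -6.2] open 0.188 shift [-0.11 -0.2  -0.21] turn [-0.001  0.004  0.   ]
```

```bash

python3 -m jog '[[[-0.08,-0.1,-0.15],[0,0.004,0],1],[[0,-0.1,0],[0,0,0],1],[[0,0,0],[0,0,0],1],[[0,0,0],[0,0,0],1],[[0,0,0],[0,0,0],1],[[0,0,0],[0,0,0],1]]'
python3 - <<'E'
from h import *
go([.481,-.296,.204])
from bench import imaging
c=imaging.camera("scene");np.savez("scene6.npz",**c)
cv2.imwrite("pics/c7.png",np.clip(crop(c,200,50,140,110,5)*1.6,0,255).astype("uint8"))
P=cloud(c);p=P[(P[...,2]>.12)&(P[...,2]<.20)&(np.hypot(P[...,0]-.481,P[...,1]+.296)<.11)&(c["depth"]>0)]
print(np.histogram(p[:,2],np.arange(.12,.2,.004)))
f=p[(p[:,2]>.143)&(p[:,2]<.158)]; f=f[np.hypot(f[:,0]-.481,f[:,1]+.296)>.025]
A=np.c_[f[:,:2]-[.481,-.296],np.ones(len(f))]; 
w=least_squares(lambda a:A@a-f[:,2],[0,0,.15],loss="soft_l1",f_scale=.001).x; print("plane slope,z",w.round(4))
print("rect",cv2.minAreaRect(f[:,:2].astype('f4')))
print("sleeve",cyl(c,[.481,-.296],.155,.192,.02,.026))
E
```

```text
time_s: 16.83
eef_pos: [0.4813, -0.2956, 0.2047]
eef_rot: [0.644, -0.644, 0.292, -0.293]
wrist_force: [0.3, -0.5, -4.7]
opening: 0.191
t16.83 tcp [ 0.4813 -0.2956  0.2047] F [ 0.3 -0.5 -4.7] open 0.191 shift [ 0.02  0.07 -0.05] turn [-0.001 -0.001  0.001]
(array([  0,   0,   0,   0,   0,   1,  64, 811, 284,  71,  28,  45,  38,
        41,  23,  24,  21,  23,  24,  44]), array([0.12 , 0.124, 0.128, 0.132, 0.136, 0.14 , 0.144, 0.148, 0.152,
       0.156, 0.16 , 0.164, 0.168, 0.172, 0.176, 0.18 , 0.184, 0.188,
       0.192, 0.196, 0.2  ]))
plane slope,z [ 0.0047 -0.0023  0.1508]
rect ((0.4759003221988678, -0.300273597240448), (0.15891750156879425, 0.10598653554916382), 40.481990814208984)
sleeve (array([ 0.4822, -0.2965]), 206, np.float64(0.0009))
```

View pics/c7.png

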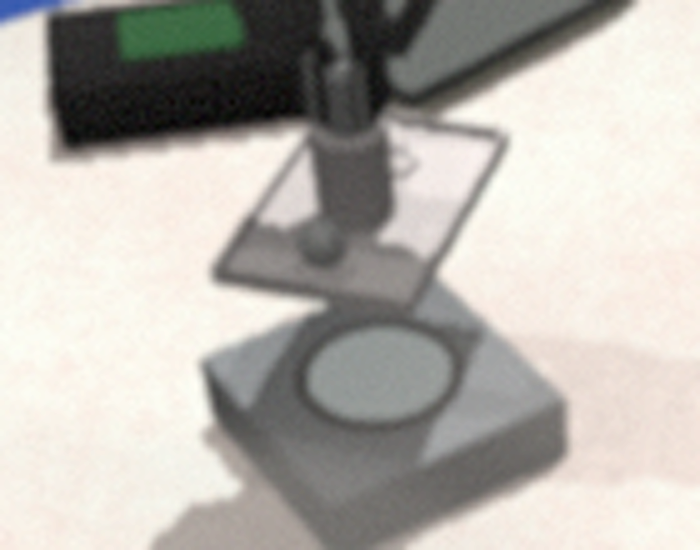

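The tray is level at (350,210) with the ball in its pocket at (320,243) and the sleeve home, held above the window at (382,372). I'll do a last check on stillness and the bystanders, then hand in.

```bash
python3 - <<'E'
from h import *
from bench import ctrl
s=load("scene6.npz");o=load("scene0.npz")
print("window",atz(s,275.9,123.9,.045))
for n,u,v in[("plug",305,211),("jar",353,195),("tub",224,249),("flask",190,205),("beaker",256,318),("green",465,250)]:
    a,b=[cv2.cvtColor(c["frame"][v-14:v+14,u-14:u+14],cv2.COLOR_RGB2GRAY).astype('f4') for c in(o,s)]
    print(n,np.round(cv2.phaseCorrelate(a,b,cv2.createHanningWindow((28,28),cv2.CV_32F)),2), np.abs(o["depth"]-s["depth"])[v-14:v+14,u-14:u+14].mean().round(4))
print(np.abs(ctrl.get_obs()["dq"]).max())
print(ctrl.hand_in())
E
```

```text
window [ 0.47877926 -0.29957755  0.045     ]Traceback (most recent call last):
  File "<stdin>", line 7, in <module>
    return _wrapfunc(a, 'round', decimals=decimals, out=out)
    return _wrapit(obj, method, *args, **kwds)
    conv = _array_converter(obj)
ValueError: setting an array element with a sequence. The requested array has an inhomogeneous shape after 1 dimensions. The detected shape was (2,) + inhomogeneous part.
```

```bash
python3 - <<'E'
from h import *
from bench import ctrl
s=load("scene6.npz");o=load("scene0.npz")
for n,u,v in[("plug",305,211),("jar",353,195),("tub",224,249),("flask",190,205),("beaker",256,318),("green",465,250)]:
    print(n,np.median(np.abs(o["depth"]-s["depth"])[v-14:v+14,u-14:u+14]).round(4))
print(np.abs(ctrl.get_obs()["dq"]).max())
print(ctrl.hand_in())
E
```

```text
plug 0.0017
jar 0.0016
tub 0.0013
flask 0.0015
beaker 0.0013
green 0.0014
0.0019054016545787806
the job is handed in; nothing more can be done
None
```

The sleeve is all the way down on the post, and I handed the job in at about 17 s with the tray held over the camera window. I lowered the sleeve until it met the tray floor (9 N, sleeve top at about 55 mm), then gripped the bare post and carried the tray across.

| Last check | Result |
|---|---|
| Tray underside above the window | about 101 mm |
| Tilt | under 0.5° |
| Post offset from window centre | about 1–2 mm from the mean of my estimates |
| Fastest joint | under 0.002 rad/s |
| Wrist load | about 4.7 N, the weight of tray, sleeve and ball |
| Ball | in its pocket in the last picture |
| Plug, jar, tub, flask, beaker, green tray | median depth change 1.3–1.7 mm, all alike, so no sign of movement |

- **Window centre disagreement:** the depth fits and the pixel readings differed by up to about 3–4 mm, so the centring is only known to within a few millimetres.
- **Bystander check:** my first attempt at it (image correlation) crashed on a script error, so the result above rests on depth alone.

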